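Swing the loaded tube-rack carrier home over its scanner

ROBOT

A 6-joint arm with a two-finger parallel gripper is mounted at the origin on the work surface. World frame = base frame: x ahead of the robot, y to its left, z up, the work surface at z = 0. Lengths are in mm, angles in rad, forces in N, time in s.
With the tool pointing down it reaches from about 275 to 850 mm from the base axis. Payload 5.2 kg.
Tool frame: the origin (TCP) lies between the finger pads; the fingertips stand 8 mm ahead of it and the grasp point (between the pads) lies 11 mm behind it; z points along the fingers, y is the line along which they close (so a half turn about z gives the same grasp; the last joint's range is limited). The gripper opens to 85 mm and grips with 20 to 120 N. Pads are 22 mm wide; open, the fingers measure 114 mm over their backs; the gripper's body (76 mm by 85 mm) begins 54 mm behind the grasp point. The pads swing forward as they close: fully open they stand 13 mm farther back than shut.
Start: joints at [-1.359, 0.259, 1.535, -0, 1.348, -0.203], TCP at [221.674, -503.354, 239.31] pointing down, gripper open.
Joint ranges: [-3.14, 3.14], [-0.91, 2.08], [0.19, 2.58], [-1.22, 4.36], [0.22, 2.71], [-3.12, 3.12]. Speed limits (rad/s): [2.57, 2.57, 3.14, 3.14, 3.14, 3.14].

INTERFACE

Orientations are given as a unit quaternion [w, x, y, z].
In Python, from rig import readout, optics, ctrl gives the robot as it stands.
- The arm moves only by the tool carry_out, never from a script. Its argument "increments" is text: rows parted by semicolons, each of 6 numbers parted by spaces: the shift along the world's x, y, z in cm, then the turn, a rotation vector about the world's x, y, z in degrees. In form: tx ty tz rx ry rz; .... A call has 1 to 12 rows; each row shifts and turns the commanded pose from where the row before left it; what a row does not reach is not made up. A row lasts 1/12 s, in which the tool goes at most 41.7 mm and 7.16 degrees, less where a joint would pass 70% of its speed; a pose out of reach is approached as far as the arm can. A call with a gripper value outside its range is refused whole. "hand" is the closure, from 0 (fully open) to 1 (shut), set as the call begins (left out, the last holds). The fingers move at their own pace and stop on an object; "newtons" is the grip in N (left out, the last holds). Time passes only in rows, so rows that do not move let the fingers close. It gives the time, the measured TCP pose, the force, the opening and the grip force at its end, in the units of the state.
- readout.read_state(): the state, without advancing time (a new reading comes with each control period).
- optics.read_camera(name): name is "scene" or "top" or "wrist"; returns the picture (480x640x3 uint8, red, green, blue); there is no depth.
- optics.get_calibration(name): a dict with "camera_matrix" (3x3 intrinsics, pixels), "R" (3x3) and "t" (3): a world point X has camera coordinates R X + t. Camera axes: x right, y down, z forward; pixel columns grow to the right and rows downward; lengths in mm; the calibration is good to about 2 mm. A picture is of the moment at which its call begins: read the wrist's pose just before it. get_calibration takes no time and is no camera call; for the wrist camera it gives the pose at the moment of the call.
- ctrl.sign_off(): hands the job in; it is judged then, once.
The state is a dict: "time": time; "q": joint angles; "dq": joint speeds; "tau": joint torques, N m; "position": TCP position; "ee_rot": TCP orientation; "force": force on the tool from outside, world axes, zero at the start; "ft_torque": the same for the moment, N m; "opening": opening from 0.0 (shut) to 1.0 (fully open); "grasp_force": force on a finger pad.
Only numpy, scipy, OpenCV 4.12 (cv2) and the standard library are available. Lean on these libraries where they do the work, as an engineer would, in place of code of your own. Each camera call takes 0.05 s, during which the arm holds its last target. There are 200 camera calls.

TASK

Two flat tube-rack scanners stand on the bench, each with a carrier frame that swings about a pin at one corner; both carriers are swung out. Push the carrier that holds the rack of tubes near its free corner so that it swings about its pin until it lies square over its own scanner, covering its dark glass, and leave it at rest there. Leave the empty carrier as it is.

Things in the scene. Friction and masses are not known exactly. Their poses are not given: they have to be found in the camera images.
- loaded_carrier (a joint): Swing angle (rad) of the loaded carrier, an aluminium frame 150 x 110 mm with upright sides from 40 to 70 mm above the bench. 0 = home, square over its scanner; grows counter-clockwise seen from above; starts at 0.55 to 1.2, so push it clockwise. No stop at 0: it can go past, to -0.6. Light friction (1 to 2 N at the free corner), no spring: it stays where left.
- loaded_pin (a point): The loaded carrier's upright pivot axis, 12 mm inside two of its outer faces, 70 mm above the bench (pin head up to 82 mm). Fixed. The point's x and y point along the home directions of the long and short sides, from the pin over the scanner: a fixed white box, 158 x 118 mm, 36 mm high, dark glass window on top, 4 mm wider than the carrier all round.
- loaded_corner (a point): The loaded carrier's free corner, at the top of the frame on its outer faces: 138 mm along the long side (x) and 98 mm along the short side (y) from the pin. Axes turn with the carrier. The long outer face that looks along +y here is the one to push. The yellow tube rack fixed in the frame is 120 x 80 mm, top at 88 mm, red caps up to 100 mm.
- empty_corner (a point): The same free corner of the other, empty carrier (same frame and scanner, but no rack in it, so you see through it). It must stay where it is.

How it is judged (in metres and radians):
At the end, for the whole second after the job is handed in: The loaded carrier is at rest within 0.18 rad (about 10 degrees) of square over its scanner, and the empty carrier's corner is within 15 mm of where it started (value of joint loaded_carrier between -0.18 and 0.18 rad and velocity of joint loaded_carrier between -0.05 and 0.05 rad/s and distance of empty_corner from where it was at the start of the episode below 0.015 m); the robot touches nothing.
It fails at once if the empty carrier is swung: its free corner moves more than 15 mm (distance of empty_corner from where it was at the start of the episode above 0.015 m).
It also fails if it takes over 35 s, if anything falls off the work surface, if the arm or the gripper's body presses on something with over 40 N, if the wrist force passes 120 N, or if a joint passes its speed limit or range.

## Working session

There is one attempt and no reset: what is moved stays moved. The work goes in short steps, Python scripts to look and compute and a tool call to move; the robot and the scene stay as the last step left them, time stands still between calls to the robot, and variables do not carry over. Pictures are saved under pics/ and viewed, at most 10 in all, crops included, and the job is handed in when it is done.

Besides the shell and the picture viewer there is one more tool, called after "Call:" as name(argument=value, ...), one argument or row to a line, values as JSON. carry_out: Moves the arm, as the interface text tells. Its arguments: {"type":"object","properties":{"increments":{"type":"string"},"hand":{"type":"number"},"newtons":{"type":"number"}},"required":["increments"]}

```bash
mkdir -p pics
python3 - <<'E'
from rig import readout, optics
import cv2
for n in("top","scene"):
    cv2.imwrite(f"pics/{n}0.png",optics.read_camera(n)[:,:,::-1])
    print(n,optics.get_calibration(n))
E
```

```text
top {'camera_matrix': array([[617.92730686,   0.        , 304.90073829],
       [  0.        , 617.92730686, 234.26275132],
       [  0.        ,   0.        ,   1.        ]]), 'R': array([[-0.01647411, -0.99985365,  0.00461227],
       [-0.9930935 ,  0.01582645, -0.11625328],
       [ 0.11616327, -0.00649558, -0.99320889]]), 't': array([ -54.06750725,  604.73041627, 1150.27953901])}
scene {'camera_matrix': array([[505.70194805,   0.        , 318.37655722],
       [  0.        , 505.70194805, 239.23931312],
       [  0.        ,   0.        ,   1.        ]]), 'R': array([[-0.02896708,  0.9995529 , -0.00741038],
       [ 0.81392759,  0.01928292, -0.58064623],
       [-0.58024372, -0.02285114, -0.81412225]]), 't': array([  86.50397709, -436.24718304, 1433.41177278])}
```

View pics/top0.png

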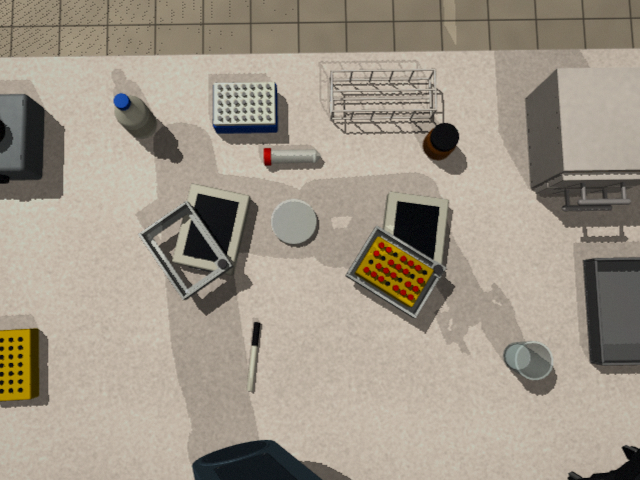

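View pics/scene0.png

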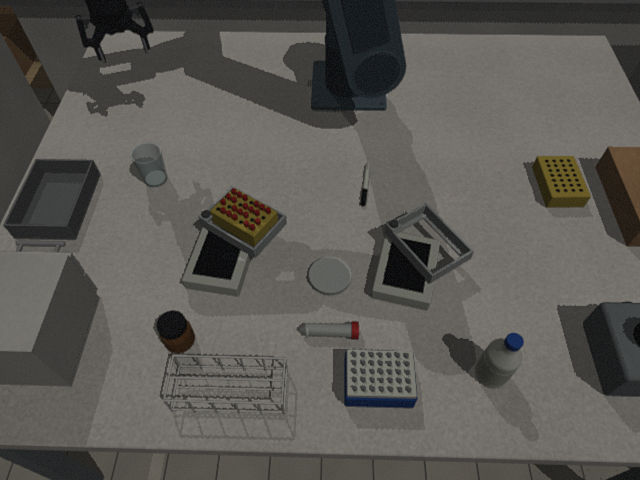

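The top view shows the loaded carrier with its pin near (438,270), far long-side corner near (380,229), free corner near (347,273) and fourth corner near (418,316). Its scanner lies above it, at (388,192) to (449,197). The empty carrier is at left, near (185,250).

```bash
cat > h.py <<'E'
import numpy as np
from rig import optics
def ray(n,u,v,z):
    c=optics.get_calibration(n);R,t=c["R"],c["t"]
    d=R.T@np.linalg.inv(c["camera_matrix"])@[u,v,1]; o=-R.T@t
    return o+d*(z-o[2])/d[2]
E
python3 - <<'E'
from h import *
import cv2
P={k:ray("top",u,v,z)[:2] for k,(u,v,z) in dict(pin=(438,270,82),B=(380,229,70),C=(347,273,70),D=(418,316,70),S1=(388,192,36),S2=(449,197,36)).items()}
for k in P: print(k,P[k].round(), np.linalg.norm(P[k]-P['pin']).round())
print("BC",np.linalg.norm(P['B']-P['C']),"CD",np.linalg.norm(P['D']-P['C']))
a=lambda v:np.arctan2(v[1],v[0])
print("CD dir",a(P['C']-P['D']),"C ang-local",a(P['C']-P['pin'])-np.arctan2(98,138),"scanner y dir",a(P['S1']-P['S2'])-np.pi/2)
im=optics.read_camera("top")[170:340,320:480,::-1]
cv2.imwrite("pics/crop.png",cv2.resize(im,None,fx=3.5,fy=3.5,interpolation=cv2.INTER_CUBIC))
E
```

```text
pin [ 529. -306.] 0.0
B [ 607. -204.] 129.0
C [ 526. -140.] 166.0
D [ 445. -269.] 91.0
S1 [ 683. -226.] 175.0
S2 [ 672. -344.] 148.0
BC 102.9753095272466 CD 151.82616061508955
CD dir 1.0081888050983587 C ang-local 0.9662618601770689 scanner y dir -0.09867497829842109
```

View pics/crop.png

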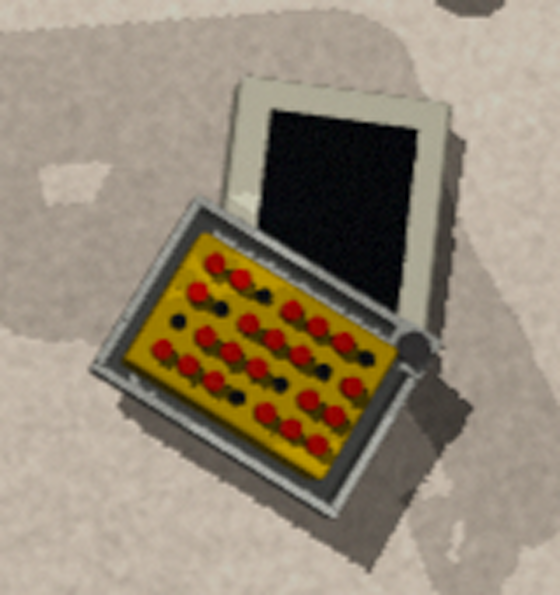

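Run:
```python
from h import *
from rig import readout
from scipy.spatial.transform import Rotation as R
s=readout.read_state();q=s["ee_rot"];print(s["time"],R.from_quat(q,scalar_first=True).as_matrix().round(3))
P={k:ray("top",u,v,z)[:2] for k,(u,v,z) in dict(pin=(438.6,269.4,82),B=(376.3,227.1,70),C=(347.1,274.9,70),D=(415.7,317.1,70),G1=(398,201.4,36),G2=(439.1,206.6,36),G3=(434,257,36)).items()}
a=lambda v:np.arctan2(v[1],v[0])
print({k:v.round() for k,v in P.items()})
print(a(P['C']-P['D']),a(P['B']-P['C'])-np.pi/2,a(P['C']-P['pin'])-np.arctan2(98,138),'home',a(P['G1']-P['G2'])-np.pi/2,a(P['G2']-P['G3']))
pin,h=P['pin'],-0.11
for th in (1.0,.8,.6,.4,.2,0,-.11):
    c,s_=np.cos(th),np.sin(th);M=np.array([[c,-s_],[s_,c]])
    print(th,[(pin+M@[115,98+o]).round() for o in (13,18,45)])
```

```text
0.15 [[ 0.915  0.403 -0.   ]
 [ 0.403 -0.915  0.001]
 [ 0.    -0.001 -1.   ]]
{'pin': array([ 530., -307.]), 'B': array([ 611., -197.]), 'C': array([ 523., -140.]), 'D': array([ 443., -264.]), 'G1': array([ 665., -245.]), 'G2': array([ 653., -324.]), 'G3': array([ 556., -310.])}
1.0013455489030314 -2.141875219394207 0.9936576763217788 home -0.14337827086484412 -0.1411668385794242
1.0 [array([ 498., -151.]), array([ 494., -148.]), array([ 471., -133.])]
0.8 [array([ 530., -148.]), array([ 527., -144.]), array([ 507., -125.])]
0.6 [array([ 562., -151.]), array([ 559., -147.]), array([ 544., -125.])]
0.4 [array([ 592., -160.]), array([ 590., -156.]), array([ 580., -131.])]
0.2 [array([ 620., -176.]), array([ 619., -171.]), array([ 614., -144.])]
0 [array([ 645., -196.]), array([ 645., -191.]), array([ 645., -164.])]
-0.11 [array([ 656., -210.]), array([ 657., -205.]), array([ 660., -178.])]
```

Call:
carry_out(
  increments="2 3.15 0 0 0 2.8;2 3.15 0 0 0 2.8;2 3.15 0 0 0 2.8;2 3.15 0 0 0 2.8;2 3.15 0 0 0 2.8;2 3.15 0 0 0 2.8;2 3.15 0 0 0 2.8;2 3.15 0 0 0 2.8;2 3.15 0 0 0 2.8;2 3.15 0 0 0 2.8;2 3.15 0 0 0 2.8;2 3.15 0 0 0 2.8",
  hand=1,
)

```text
time: 1.15
position: [462.2, -123.5, 239.2]
ee_rot: [-0.0, 0.877, 0.481, -0.0]
force: [0.2, -0.6, 0.2]
opening: 0.003
grasp_force: 0.0
```

Call:
carry_out(
  increments="0 0 -3 0 0 0;0 0 -3 0 0 0;0 0 -3 0 0 0;0 0 -3 0 0 0;0 0 -3 0 0 0;0 0 -3.2 0 0 0;0 0 0 0 0 0",
)

```text
time: 1.73
position: [457.6, -123.2, 52.2]
ee_rot: [-0.005, 0.877, 0.48, -0.003]
force: [-1.3, 0.4, -0.2]
opening: 0.002
grasp_force: 0.0
```

Run:
```python
from h import *
import cv2
im=optics.read_camera("top")[170:340,300:480,::-1]
cv2.imwrite("pics/crop2.png",cv2.resize(im,None,fx=3.5,fy=3.5,interpolation=cv2.INTER_CUBIC))
```

```text
(no output)
```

View pics/crop2.png

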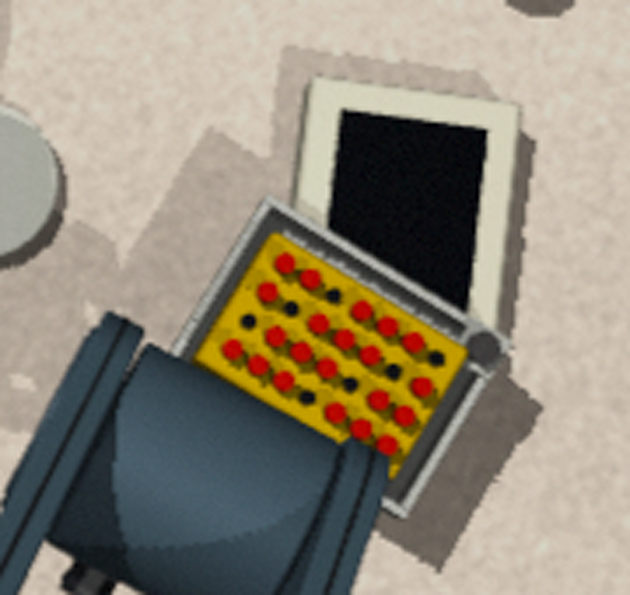

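Call:
carry_out(
  increments="1.2 -0.83 0 0 0 0;1.2 -0.83 0 0 0 0;1.2 -0.83 0 0 0 0;1.1 0.13 0 0 0 -3.8;1.1 0.13 0 0 0 -3.8;1.1 0.13 0 0 0 -3.8;1.07 -0.1 0 0 0 -3.8;1.07 -0.1 0 0 0 -3.8;1.07 -0.1 0 0 0 -3.8",
)

```text
time: 2.53
position: [563.6, -149.3, 59.7]
ee_rot: [0.0, 0.955, 0.296, 0.0]
force: [-1.4, -0.2, -0.1]
opening: 0.0
grasp_force: 0.8
```

Call:
carry_out(
  increments="1.03 -0.3 -0.1 0 0 -3.8;1.03 -0.3 -0.1 0 0 -3.8;1.03 -0.3 0 0 0 -3.8;0.97 -0.5 0 0 0 -3.8;0.97 -0.5 0 0 0 -3.8;0.97 -0.5 0 0 0 -3.8;0.65 -0.45 0 0 0 -2.9;0.65 -0.45 0 0 0 -2.9;0 0 0 0 0 0",
)

```text
time: 3.28
position: [637.8, -183.5, 58.0]
ee_rot: [0.001, 0.999, 0.051, 0.002]
force: [-0.1, -0.3, 0.1]
opening: 0.004
grasp_force: 0.0
```

Run:
```python
from h import *
import cv2
im=optics.read_camera("top")[150:320,320:500,::-1]
cv2.imwrite("pics/crop3.png",cv2.resize(im,None,fx=3.5,fy=3.5,interpolation=cv2.INTER_CUBIC))
```

```text
(no output)
```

View pics/crop3.png

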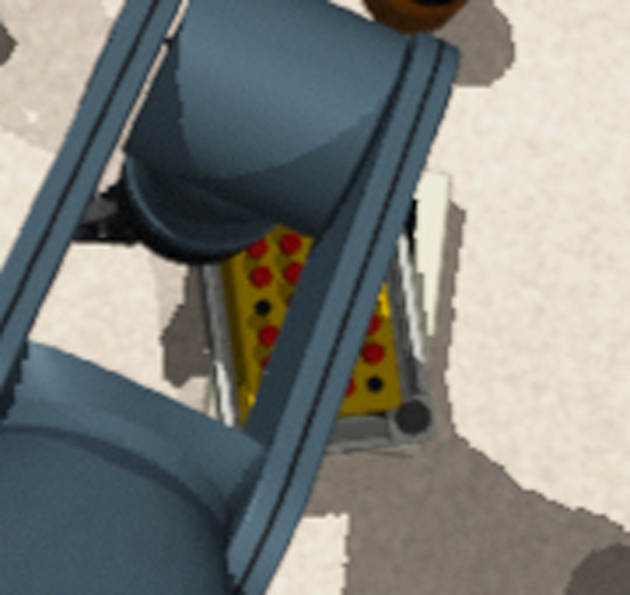

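Call:
carry_out(
  increments="0.45 -0.6 0 0 0 -3;0.45 -0.6 0 0 0 -3;0.45 -0.6 0 0 0 -3;0.4 -0.5 0 0 0 -3;0.3 -0.4 0 0 0 -2;0.15 -0.3 0 0 0 0;0 0 0 0 0 0;0 0 0 0 0 0",
)

```text
time: 4.0
position: [658.7, -211.8, 57.0]
ee_rot: [-0.0, 0.998, -0.069, 0.001]
force: [2.1, 1.9, 0.8]
opening: 0.0
grasp_force: 1.5
```

Call:
carry_out(
  increments="-0.2 1 0 0 0 0;-0.2 2 0 0 0 0;-0.2 2 0 0 0 0;0 0 3 0 0 0;0 0 3 0 0 0;0 0 3 0 0 0;0 2 3 0 0 0;-3 2 3 0 0 0;-4 0 0 0 0 0;-4 0 0 0 0 0;-4 0 0 0 0 0;-4 0 0 0 0 0",
)

```text
time: 5.0
position: [462.3, -123.5, 202.1]
ee_rot: [0.0, 0.998, -0.069, -0.0]
force: [-1.1, -1.0, 1.9]
opening: -0.0
grasp_force: 0.0
```

Call:
carry_out(
  increments="-4 0 0 0 0 0;-4 0 0 0 0 0;-4 0 0 0 0 0;-4 0 0 0 0 0;0 0 0 0 0 0",
)

```text
time: 5.42
position: [298.1, -121.7, 200.9]
ee_rot: [-0.001, 0.998, -0.07, -0.003]
force: [0.3, 0.1, -0.3]
opening: 0.005
grasp_force: 0.0
```

Run:
```python
from h import *
import cv2
im=optics.read_camera("top")[150:320,320:500,::-1]
cv2.imwrite("pics/crop4.png",cv2.resize(im,None,fx=3.5,fy=3.5,interpolation=cv2.INTER_CUBIC))
```

```text
(no output)
```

View pics/crop4.png

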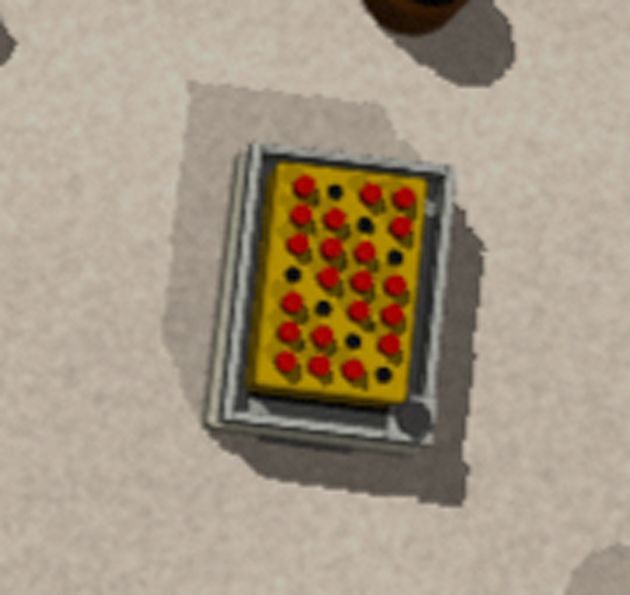

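The carrier lies square over its scanner. Its left edge runs parallel to the scanner's, from (248,145) to (222,420) against (237,150) to (207,428), and the glass is covered. The arm is clear.

```bash
python3 -c "
from rig import ctrl
print(ctrl.sign_off())"
```

```text
the job is handed in; nothing more can be done
None
```

The loaded carrier now lies square over its scanner, covering the glass, and is at rest. The arm stayed well away from the empty carrier, and the job was handed in at about 5.5 s; the sign-off returned no verdict.

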